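# Load the matching rotor yoke and index the carrier to the next station

### The job

Pick the black rotor yoke that has the same shape as the sample lying on the black mat beside the bin, and lay it flat in the white carrier tray while the carrier is still at its loading station. Then push the carrier along its rail until the spring plunger of the next station clicks into the carrier's notch, and leave it located there with the yoke in it. Leave the other two yokes in their pockets and do not disturb the other things on the bench.

Things in the scene. Friction and masses are not known exactly. Their poses are not given: they have to be found in the camera images.
- carrier (a joint): travel (m) of the white plastic carrier tray along its rail: 0 = parked in the loading station, grows along the rail's +y (robot's left), end stop 0.135. Moved only by pushing: running friction about 2 N, breaking out of a station takes 10 to 15 N, after which it may jump some 10 mm ahead of the finger
- plunger (a joint): drop (m) of the NEXT station's spring plunger, a black knob (diameter 26, top 120 mm high) on a clamp post on the rail's far (+x) side. 0 = its ball rides on the carrier's index bar, about 0.004 = dropped in the notch. The clamp is set 80 to 120 mm of carrier travel past the loading station, exact place not given: feel for it (see notch)
- notch (a point): notch (18 mm wide) in the top of the carrier's steel index bar, 58 mm high, 68 mm to the far side of the tray centre; bar 14 mm wide, from 132 mm behind to 145 mm ahead of it. Pushed slowly, the carrier snaps up to 9 mm ahead as the ball (diameter 24) drops in, then resists with 10 to 15 N before running past. Let go within 5 mm of centre, it centres itself
- rail: aluminium rail fixed to the bench, 460 mm long, top 36 mm high; origin on the bench under its middle; x across it (away from the robot), y along it in the direction of travel. Base plate x -65 to 125 mm, 8 mm thick. The loading station (like clamp post and knob, 120 mm high, x 57 to 115 mm) is at y = -120 mm
- tray (a point): centre of the carrier tray's floor, 48 mm above the bench, axes as the rail. Inside 104 mm (x) by 130 mm (y), lips 10 mm higher than the floor; open on top
- push_face (a point): centre of the upright end face of the bumper at the carrier's trailing (-y) end, facing -y, 88 mm behind the tray centre, 60 mm above the bench. Face 70 mm wide (x), from 36 to 72 mm above the bench; free space behind it over the rail (top 36 mm high)
- bin: grey plastic bin fixed to the bench, 112 mm (x) by 328 mm (y), walls 16 mm high, floor 4 mm thick, origin under its centre; three pockets side by side along y, each about 104 mm square, one yoke in each, in any order
- sample_mat: black rubber mat 110 mm square, 3 mm thick, beside the bin at its +y end; the sample disc lies on it; origin under its centre
- yoke_two: loose black plastic rotor yoke, 140 g, with two arms in a straight line: arms 22 mm wide reaching 44 mm from the centre, 18 mm thick, round hub 48 mm in diameter; an upright grip rib on top, 44 mm long (along own x), 14 mm thick (own y), from 18 to 46 mm above the underside. Origin at the centre of the underside, own z up, one arm along own +x
- sample_two: fixed sample: white disc 100 mm in diameter, 5 mm thick, carrying a black yoke outline (12 mm thick, no rib) with two arms in a straight line. One of the three samples lies on the sample mat beside the bin, the other two are put away on the white mat at the left. Origin under the disc's centre
- yoke_three: loose black plastic rotor yoke, 140 g, with three arms 120 degrees apart (Y): arms 22 mm wide reaching 44 mm from the centre, 18 mm thick, round hub 48 mm in diameter; an upright grip rib on top, 44 mm long (along own x), 14 mm thick (own y), from 18 to 46 mm above the underside. Origin at the centre of the underside, own z up, one arm along own +x
- sample_three: fixed sample: white disc 100 mm in diameter, 5 mm thick, carrying a black yoke outline (12 mm thick, no rib) with three arms 120 degrees apart (Y). One of the three samples lies on the sample mat beside the bin, the other two are put away on the white mat at the left. Origin under the disc's centre
- yoke_four: loose black plastic rotor yoke, 140 g, with four arms 90 degrees apart (plus sign): arms 22 mm wide reaching 44 mm from the centre, 18 mm thick, round hub 48 mm in diameter; an upright grip rib on top, 44 mm long (along own x), 14 mm thick (own y), from 18 to 46 mm above the underside. Origin at the centre of the underside, own z up, one arm along own +x
- sample_four: fixed sample: white disc 100 mm in diameter, 5 mm thick, carrying a black yoke outline (12 mm thick, no rib) with four arms 90 degrees apart (plus sign). One of the three samples lies on the sample mat beside the bin, the other two are put away on the white mat at the left. Origin under the disc's centre
- plate_a: bystander, leave alone: white well plate 85 x 127 x 15 mm, right of the rail; origin at the underside
- plate_b: bystander, leave alone: white well plate 85 x 127 x 15 mm, at the right near the robot; origin at the underside
- tip_box: bystander, leave alone: blue pipette-tip box with clear lid, 87 x 122 x 67 mm; origin at the underside
- jar: bystander, leave alone: small glass jar, diameter 44, 75 mm high, right of the bin; origin at the underside
- beaker: bystander, leave alone: glass beaker, diameter 72, 90 mm high, at the left; origin at the underside
- bottle: bystander, leave alone: white plastic bottle, diameter 60, 130 mm high, near the robot at its left; origin at the underside
- spatula: bystander, leave alone: steel lab spatula 170 mm long, left; origin at the underside
There are look-alikes about, which are no part of the job. Leave any brown or red look-alike of the yoke_four alone.

How it is judged:
On the way, in this order (a step that is already met when the one before it is completed fails the run):
1. the matching yoke lies flat in the tray, let go, with the carrier still at the loading station (((horizontal distance between sample_two and sample_mat below 0.06 m and z of yoke_two in the frame of tray between -0.004 and 0.004 m and angle between yoke_two's own z axis and vertical below 0.08 rad and x of yoke_two in the frame of tray between -0.045 and 0.045 m and y of yoke_two in the frame of tray between -0.06 and 0.06 m and contact force between the fingers and yoke_two below 0.2 N) or (horizontal distance between sample_three and sample_mat below 0.06 m and z of yoke_three in the frame of tray between -0.004 and 0.004 m and angle between yoke_three's own z axis and vertical below 0.08 rad and x of yoke_three in the frame of tray between -0.045 and 0.045 m and y of yoke_three in the frame of tray between -0.06 and 0.06 m and contact force between the fingers and yoke_three below 0.2 N) or (horizontal distance between sample_four and sample_mat below 0.06 m and z of yoke_four in the frame of tray between -0.004 and 0.004 m and angle between yoke_four's own z axis and vertical below 0.08 rad and x of yoke_four in the frame of tray between -0.045 and 0.045 m and y of yoke_four in the frame of tray between -0.06 and 0.06 m and contact force between the fingers and yoke_four below 0.2 N)) and value of joint carrier below 0.02 m), for 0.2 s.
2. the next station's plunger has dropped into the carrier's notch (value of joint plunger above 0.003 m and value of joint carrier above 0.06 m), for 0.2 s.
At the end, for the whole second after the job is handed in: The next station's plunger has dropped at least 3 mm into the carrier's notch (carrier over 60 mm from loading) and the carrier is at rest; the yoke matching the sample on the black mat lies flat (0.08 rad, within 4 mm of the floor) in the tray, let go and at rest (all of step 2 and ((horizontal distance between sample_two and sample_mat below 0.06 m and z of yoke_two in the frame of tray between -0.004 and 0.004 m and angle between yoke_two's own z axis and vertical below 0.08 rad and x of yoke_two in the frame of tray between -0.045 and 0.045 m and y of yoke_two in the frame of tray between -0.06 and 0.06 m and contact force between the fingers and yoke_two below 0.2 N and linear speed of yoke_two below 0.02 m/s) or (horizontal distance between sample_three and sample_mat below 0.06 m and z of yoke_three in the frame of tray between -0.004 and 0.004 m and angle between yoke_three's own z axis and vertical below 0.08 rad and x of yoke_three in the frame of tray between -0.045 and 0.045 m and y of yoke_three in the frame of tray between -0.06 and 0.06 m and contact force between the fingers and yoke_three below 0.2 N and linear speed of yoke_three below 0.02 m/s) or (horizontal distance between sample_four and sample_mat below 0.06 m and z of yoke_four in the frame of tray between -0.004 and 0.004 m and angle between yoke_four's own z axis and vertical below 0.08 rad and x of yoke_four in the frame of tray between -0.045 and 0.045 m and y of yoke_four in the frame of tray between -0.06 and 0.06 m and contact force between the fingers and yoke_four below 0.2 N and linear speed of yoke_four below 0.02 m/s)) and velocity of joint carrier between -0.01 and 0.01 m/s); the robot touches nothing.
It fails at once if a yoke that does not match the sample is taken or shoved more than 30 mm ((not (horizontal distance between sample_two and sample_mat below 0.06 m) and distance of yoke_two from where it was at the start of the episode above 0.03 m) or (not (horizontal distance between sample_three and sample_mat below 0.06 m) and distance of yoke_three from where it was at the start of the episode above 0.03 m) or (not (horizontal distance between sample_four and sample_mat below 0.06 m) and distance of yoke_four from where it was at the start of the episode above 0.03 m)).
It fails at once if a bystander is shoved more than 30 mm or tipped (distance of any of plate_a, plate_b, tip_box, jar, beaker, bottle, spatula from where it was at the start of the episode above 0.03 m or angle between any of plate_a, plate_b, tip_box, jar, beaker, bottle, spatula's own z axis and vertical above 0.5 rad).
It also fails if it takes over 56 s, if anything falls off the work surface, if the arm or the gripper's body presses on something with over 40 N, if the wrist force passes 120 N, or if a joint passes its speed limit or range.

### The arm

A 7-joint arm with a two-finger parallel gripper is mounted at the origin on the work surface. World frame = base frame: x ahead of the robot, y to its left, z up, the work surface at z = 0. Lengths are in m, angles in rad, forces in N, time in s.
With the tool pointing down it reaches from about 0.4 to 0.85 m from the base axis. Payload 10.4 kg.
Tool frame: the origin (TCP) lies midway between the tips of the shut fingers; the grasp point (between the pads) lies 19 mm behind it; z points along the fingers, x is the direction in which the jaws open and shut, and the axes are right-handed (so a half turn about z gives the same grasp; the last joint's range is limited). The gripper opens to 85 mm and grips with 20 to 120 N. Pads are 22 mm wide; open, the fingers measure 114 mm over their backs; the gripper's body (76 mm by 85 mm) begins 54 mm behind the grasp point. The pads swing forward as they close: fully open they stand 13 mm farther back than shut.
Start: joints at [1.227, 0.332, -0.065, 1.46, 0.022, 1.35, -0.088], TCP at [0.197, -0.593, 0.231] pointing down, gripper open.
Joint ranges: [-2.6, 2.6], [-0.5, 2.12], [-1.47, 1.34], [0.16, 2.42], [-1.27, 4.41], [0.06, 2.06], [-2.6, 2.6]. Speed limits (rad/s): [2.22, 2.22, 2.79, 2.79, 3.14, 3.14, 3.14].

### API

Orientations are given as a unit quaternion [x, y, z, w].
In Python, from workcell import manip, cams gives the robot as it stands.
- The arm moves only by the tool move_arm, never from a script. Its argument "moves" is a list of rows, each a list of 7 numbers: the turn, a rotation vector about the tool's x, y, z in degrees, then the shift along the tool's x, y, z in m, then the finger opening in m, from 0 to 0.0854. A call has 1 to 10 rows; each row is the pose to reach, as a shift and turn from the pose commanded when the call began, along the tool's axes at that moment; what a row does not reach only later rows make up. A row lasts 1/10 s, in which the tool goes at most 50 mm and 8.59 degrees, less where a joint would pass 70% of its speed; a pose out of reach is approached as far as the arm can. A call with a gripper value outside its range is refused whole. The fingers move at their own pace and stop on an object; "grip_force" is the grip in N (left out, the last holds). Time passes only in rows, so rows that repeat a pose let the fingers close. It gives the time, the measured TCP pose, the force and the opening at its end, in the units of the state.
- manip.get_obs(): the state, without advancing time (a new reading comes with each control period).
- cams.camera(name): name is "side" or "top"; returns the picture (420x560x3 uint8, red, green, blue); there is no depth.
- cams.camera_params(name): a dict with "fx", "fy", "cx", "cy" (pixels), "xyz" and "rotation" of the camera in the world. Camera axes: x right, y up, looking along -z (the intrinsics and any distortion apply to the point x, -y, -z); pixel columns grow to the right and rows downward; lengths in m; the calibration is good to about 2 mm. A picture is of the moment at which its call begins. camera_params takes no time and is no camera call.
- manip.hand_in(): hands the job in, once; it reports no verdict.
The state is a dict: "clock": time; "joint_pos": joint angles; "joint_velocities": joint speeds; "tau": joint torques, N m; "position": TCP position; "ee_rot": TCP orientation; "ft_force": force on the tool from outside, world axes, zero at the start; "torque": the same for the moment, N m; "grip_width": opening from 0.0 (shut) to 1.0 (fully open).
Only numpy, scipy, OpenCV 4.12 (cv2) and the standard library are available. Lean on these libraries where they do the work, as an engineer would, in place of code of your own. Each camera call takes 0.05 s, during which the arm holds its last target. There are 200 camera calls.

## Working session

There is one attempt and no reset: what is moved stays moved. The work goes in short steps, Python scripts to look and compute and a tool call to move; the robot and the scene stay as the last step left them, time stands still between calls to the robot, and variables do not carry over. Pictures are saved under pics/ and viewed, about 8 in all and at most 12, crops included, and the job is handed in when it is done.

Besides the shell and the picture viewer there is one more tool, called after "Call:" as name(argument=value, ...), one argument or row to a line, values as JSON. move_arm: Moves the arm, as the interface text tells. Its arguments: {"type":"object","properties":{"moves":{"type":"array","items":{"type":"array","items":{"type":"number"}}},"grip_force":{"type":"number"}},"required":["moves"]}

```bash
mkdir -p pics; ls; python3 - <<'E'
from workcell import manip, cams
import cv2, numpy as np
for n in ("top","side"):
    im=cams.camera(n); cv2.imwrite(f"pics/{n}0.png",cv2.resize(im[:,:,::-1],(800,600),interpolation=cv2.INTER_CUBIC))
    print(n,cams.camera_params(n))
print(manip.get_obs())
E
```

```text
pics
top {'fx': 422.0093407975734, 'fy': 422.0093407975734, 'cx': 279.7701334373849, 'cy': 207.54086286340356, 'xyz': array([0.37012511, 0.00537256, 1.17233016]), 'rotation': array([ 0.02615676, -0.01775593, -0.6968641 ,  0.71650609])}
side {'fx': 383.62602882119177, 'fy': 383.62602882119177, 'cx': 285.01665485716563, 'cy': 209.65251004178992, 'xyz': array([-0.04067961,  0.82095387,  0.9210452 ]), 'rotation': array([-0.10134297,  0.39658468,  0.87796305, -0.24825609])}
{'clock': 0.1, 'joint_pos': array([ 1.22739278,  0.33281177, -0.06469612,  1.46085512,  0.02157357,
        1.34990738, -0.08849739]), 'joint_velocities': array([ 0.00199118, -0.00183248,  0.00026239, -0.00177848, -0.00124371,
        0.00059183, -0.00067171]), 'tau': array([ 1.22577421e-03, -6.26749063e+01,  4.91721381e-02, -3.92428386e+01,
        1.64189504e-02,  6.91162306e-03,  2.98880809e-05]), 'position': array([ 0.19697698, -0.5927915 ,  0.2305946 ]), 'ee_rot': array([ 8.10968663e-01, -5.85089235e-01, -5.31842264e-04, -3.62774678e-04]), 'ft_force': array([0.2936009 , 0.7069599 , 0.36447832]), 'torque': array([0.01655357, 0.03600865, 0.06636718]), 'grip_width': 1.00313903829654}
```

View pics/top0.png

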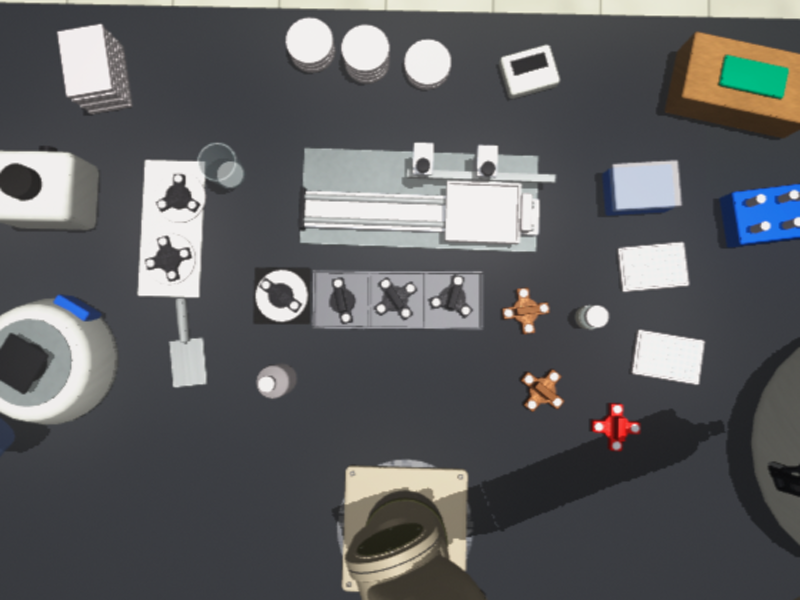

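View pics/side0.png

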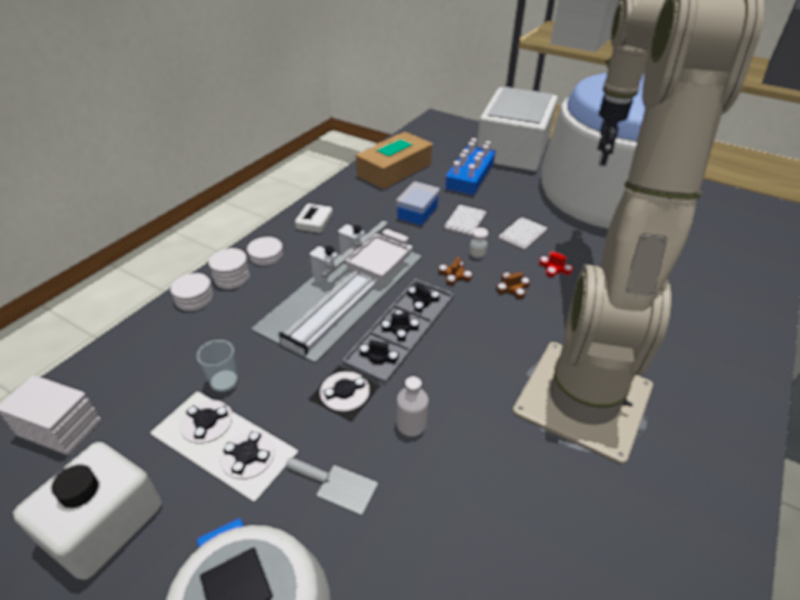

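The sample on the mat (280,295) has two arms. The left pocket (343,300) looks like its match, and the carrier sits at the right end of the rail. I'll enlarge to measure.

```bash
cat > h.py <<'E'
import numpy as np, cv2
from scipy.spatial.transform import Rotation as R
from workcell import manip, cams
def ray(n,u,v,z):
    p=cams.camera_params(n); r=R.from_quat(p["rotation"]).as_matrix()
    d=r@np.array([(u-p["cx"])/p["fx"],-(v-p["cy"])/p["fy"],-1]); o=p["xyz"]
    return o+d*(z-o[2])/d[2]
def crop(n,name,u0,v0,w,h,s):
    im=cams.camera(n)[v0:v0+h,u0:u0+w,::-1]
    cv2.imwrite(f"pics/{name}.png",cv2.resize(im,None,fx=s,fy=s,interpolation=cv2.INTER_CUBIC))
E
python3 - <<'E'
from h import *
crop("top","t1",175,95,220,140,3.6)
crop("top","t2",210,180,80,60,10)
E
```

```text
(no output)
```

View pics/t1.png

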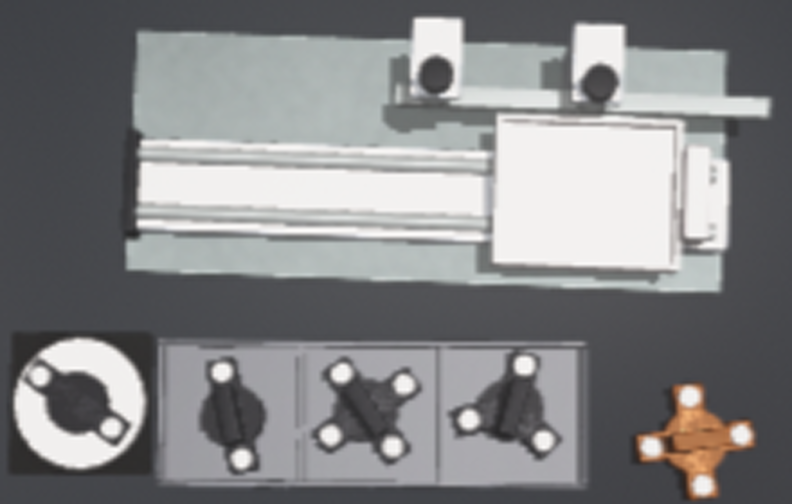

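View pics/t2.png

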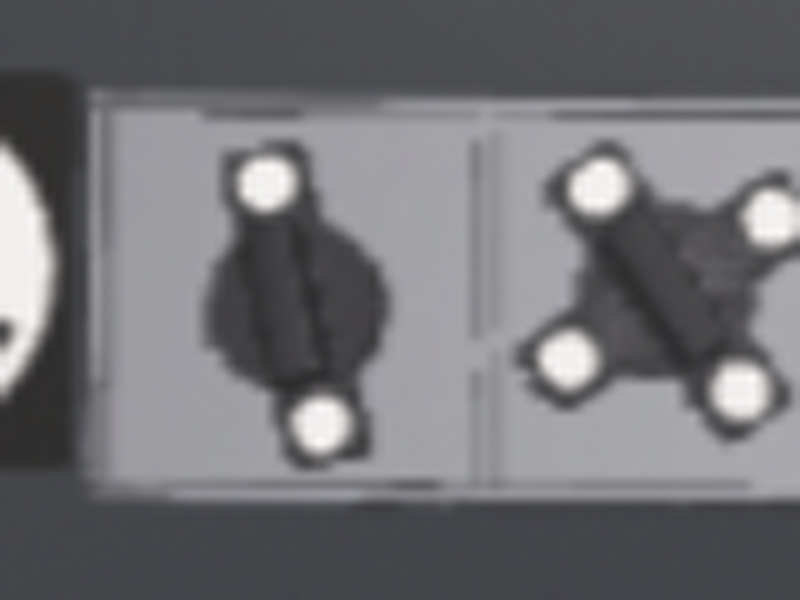

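```bash
python3 - <<'E'
from h import *
np.set_printoptions(precision=4,suppress=True)
def f(u0,v0,s,L,z):
    q=np.array([ray("top",u0+(a+.5)/s-.5,v0+(b+.5)/s-.5,z)[:2] for a,b in L]); return q
c=f(210,180,10,[(267,184),(321,425)],.022); d=c[0]-c[1]
print("yoke",c,c.mean(0),np.linalg.norm(d),"dir deg",np.degrees(np.arctan2(d[1],d[0])))
c3=f(210,180,10,[(273,215),(303,370)],.050);d=c3[0]-c3[1];print("rib",c3.mean(0),np.degrees(np.arctan2(d[1],d[0])))
t=f(175,95,3.6,[(495,113),(684,121),(677,271),(490,263)],.058); print("tray",t,t.mean(0))
for a,b in((0,1),(3,2)): d=t[a]-t[b]; print(np.linalg.norm(d),np.degrees(np.arctan2(d[1],d[0])))
p=f(175,95,3.6,[(137,31),(727,50),(720,291),(126,270)],.008); print("plate",p)
for a,b in((0,1),(3,2)): d=p[a]-p[b]; print(np.linalg.norm(d),np.degrees(np.arctan2(d[1],d[0])))
k=f(175,95,3.6,[(436,75),(600,83)],.120); print("knobs",k,np.linalg.norm(k[0]-k[1]))
print("bumper end z.072",f(175,95,3.6,[(727,160),(727,248)],.072))
o=manip.get_obs();m=R.from_quat(o["ee_rot"]).as_matrix();print(m,o["position"])
E
```

```text
yoke [[0.4645 0.1399]
 [0.399  0.1229]] [0.4317 0.1314] 0.0677065170432009 dir deg 14.562616113495643
rib [0.4334 0.13  ] 12.895516154270778
tray [[ 0.6601 -0.0608]
 [ 0.6576 -0.2011]
 [ 0.5453 -0.1977]
 [ 0.5476 -0.0598]] [ 0.6027 -0.1298]
0.14024427260116853 88.98871916655385
0.13791119498374757 89.0414808631816
plate [[ 0.731   0.2171]
 [ 0.7273 -0.2428]
 [ 0.5385 -0.24  ]
 [ 0.5427  0.2185]]
0.45992188159606157 89.54108769383845
0.45854007942619895 89.48016746872177
knobs [[ 0.67   -0.0151]
 [ 0.6672 -0.1303]] 0.11527386765978126
bumper end z.072 [[ 0.6259 -0.2303]
 [ 0.561  -0.2312]]
[[ 0.3153 -0.949  -0.0003]
 [-0.949  -0.3153  0.0007]
 [-0.0008  0.0001 -1.    ]] [ 0.197  -0.5929  0.2308]
```

Match confirmed: the two-arm yoke is in the +y pocket at about (0.4325, 0.1307), rib at 14°. The tray is at (0.603, −0.130) and the rail yaw is about −0.5°.

```bash
cat >> h.py <<'E'
def shift(*T):
    o=manip.get_obs();r=R.from_quat(o["ee_rot"]); np.set_printoptions(precision=4,suppress=True)
    print("t",o["clock"],"pos",o["position"],"xang",np.degrees(np.arctan2(*r.as_matrix()[1::-1,0])),"F",o["ft_force"],"g",o["grip_width"])
    for t in T: print(t,r.inv().apply(np.array(t)-o["position"]))
E
python3 - <<'E'
from h import *
shift((.42,-.27,.23),(.4325,.1307,.15))
E
```

```text
t 0.2 pos [ 0.197  -0.5929  0.2308] xang -71.62007579544763 F [0.0891 0.0157 0.6997] g 1.0023899184137701
(0.42, -0.27, 0.23) [-0.2361 -0.3135  0.001 ]
(0.4325, 0.1307, 0.15) [-0.6124 -0.4517  0.0813]
```

Call:
move_arm(
  moves=[
    [0, 0, 0, -0.236, -0.3135, 0.0, 0.06],
    [0, 0, 0, -0.236, -0.3135, 0.0, 0.06],
    [0, 0, 0, -0.236, -0.3135, 0.0, 0.06],
    [0, 0, 0, -0.236, -0.3135, 0.0, 0.06],
    [0, 0, 0, -0.236, -0.3135, 0.0, 0.06],
    [0, 0, 0, -0.236, -0.3135, 0.0, 0.06],
    [0, 0, 0, -0.236, -0.3135, 0.0, 0.06],
    [0, 0, 0, -0.236, -0.3135, 0.0, 0.06],
    [0, 0, 0, -0.612, -0.452, 0.08, 0.06],
    [0, 0, 0, -0.612, -0.452, 0.08, 0.06],
  ],
)

```text
clock: 1.2
position: [0.4236, -0.1703, 0.2114]
ee_rot: [0.811, -0.585, 0.0, -0.0]
ft_force: [0.8, -0.1, 0.1]
grip_width: 0.706
```

```bash
python3 - <<'E'
from h import *
shift((.4325,.1307,.12))
E
```

```text
t 1.2 pos [ 0.4236 -0.1703  0.2114] xang -71.5980573726897 F [ 0.8466 -0.062   0.0826] g 0.7058344391868027
(0.4325, 0.1307, 0.12) [-0.2829 -0.1034  0.0914]
```

Call:
move_arm(
  moves=[
    [0, 0, 4.4, -0.283, -0.1035, 0.091, 0.06],
    [0, 0, 4.4, -0.283, -0.1035, 0.091, 0.06],
    [0, 0, 4.4, -0.283, -0.1035, 0.091, 0.06],
    [0, 0, 4.4, -0.283, -0.1035, 0.091, 0.06],
    [0, 0, 4.4, -0.283, -0.1035, 0.091, 0.06],
    [0, 0, 4.4, -0.283, -0.1035, 0.091, 0.06],
    [0, 0, 4.4, -0.283, -0.1035, 0.091, 0.06],
    [0, 0, 4.4, -0.283, -0.1035, 0.091, 0.06],
    [0, 0, 4.4, -0.283, -0.1035, 0.091, 0.06],
  ],
)

```text
clock: 2.1
position: [0.4323, 0.1283, 0.1207]
ee_rot: [0.788, -0.616, -0.0, 0.0]
ft_force: [0.4, -1.3, 0.3]
grip_width: 0.7
```

```bash
python3 - <<'E'
from h import *
shift((.4325,.1307,.026))
E
```

```text
t 2.1 pos [0.4323 0.1283 0.1207] xang -76.01445618563834 F [ 0.3946 -1.2879  0.2534] g 0.7003095188019166
(0.4325, 0.1307, 0.026) [-0.0023 -0.0008  0.0947]
```

Call:
move_arm(
  moves=[
    [0, 0, 0, -0.001, -0.001, 0.045, 0.06],
    [0, 0, 0, -0.001, -0.001, 0.07, 0.06],
    [0, 0, 0, -0.001, -0.001, 0.085, 0.06],
    [0, 0, 0, -0.001, -0.001, 0.0945, 0.06],
    [0, 0, 0, -0.001, -0.001, 0.0945, 0.06],
    [0, 0, 0, -0.001, -0.001, 0.0945, 0.0],
    [0, 0, 0, -0.001, -0.001, 0.0945, 0.0],
    [0, 0, 0, -0.001, -0.001, 0.0945, 0.0],
    [0, 0, 0, -0.001, -0.001, 0.0945, 0.0],
    [0, 0, 0, -0.001, -0.001, 0.0945, 0.0],
  ],
  grip_force=40,
)

```text
clock: 3.1
position: [0.4338, 0.1303, 0.0271]
ee_rot: [0.788, -0.616, 0.001, -0.0]
ft_force: [-1.1, -0.4, 6.9]
grip_width: 0.152
```

Call:
move_arm(
  moves=[
    [0, 0, 0, 0, 0, 0, 0.0],
    [0, 0, 0, 0, 0, 0, 0.0],
    [0, 0, 0, 0, 0, -0.02, 0.0],
    [0, 0, 0, 0, 0, -0.05, 0.0],
    [0, 0, 0, 0, 0, -0.09, 0.0],
    [0, 0, 0, 0, 0, -0.13, 0.0],
    [0, 0, 0, 0, 0, -0.13, 0.0],
  ],
)

```text
clock: 3.8
position: [0.4357, 0.1311, 0.1611]
ee_rot: [0.788, -0.616, 0.003, -0.003]
ft_force: [-0.1, -0.2, -1.5]
grip_width: 0.157
```

```bash
python3 - <<'E'
from h import *
shift((.603,-.13,.16),(.603,-.13,.08))
crop("side","s1",200,100,220,165,3.6)
E
```

```text
t 3.8 pos [0.4357 0.1311 0.1611] xang -76.0094974444216 F [-0.1473 -0.157  -1.4636] g 0.15713650375159793
(0.603, -0.13, 0.16) [ 0.2938 -0.0992  0.0024]
(0.603, -0.13, 0.08) [ 0.2937 -0.0986  0.0824]
```

View pics/s1.png

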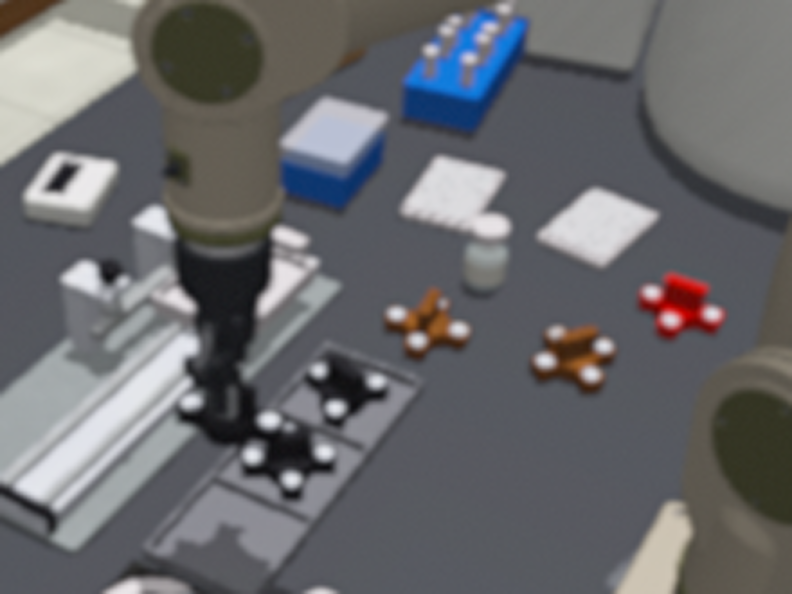

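Call:
move_arm(
  moves=[
    [0, 0, 0, 0.293, -0.099, 0.0, 0.0],
    [0, 0, 0, 0.293, -0.099, 0.0, 0.0],
    [0, 0, 7, 0.293, -0.099, 0.0, 0.0],
    [0, 0, 14, 0.293, -0.099, 0.0, 0.0],
    [0, 0, 14, 0.293, -0.099, 0.0, 0.0],
    [0, 0, 14, 0.293, -0.099, 0.0, 0.0],
    [0, 0, 14, 0.293, -0.099, 0.0, 0.0],
    [0, 0, 14, 0.293, -0.099, 0.0, 0.0],
    [0, 0, 14, 0.293, -0.099, 0.0, 0.0],
    [0, 0, 14, 0.293, -0.099, 0.0, 0.0],
  ],
)

```text
clock: 4.85
position: [0.5994, -0.1283, 0.1559]
ee_rot: [0.708, -0.706, -0.0, 0.0]
ft_force: [0.5, 0.3, -1.0]
grip_width: 0.153
```

```bash
python3 - <<'E'
from h import *
shift((.603,-.13,.1),(.603,-.13,.073))
crop("side","s2",200,100,130,97,6)
E
```

```text
t 4.85 pos [ 0.5994 -0.1283  0.1559] xang -89.8789552471446 F [ 0.4554  0.2739 -0.993 ] g 0.15289841724959086
(0.603, -0.13, 0.1) [ 0.0017 -0.0037  0.0559]
(0.603, -0.13, 0.073) [ 0.0017 -0.0037  0.0829]
```

View pics/s2.png

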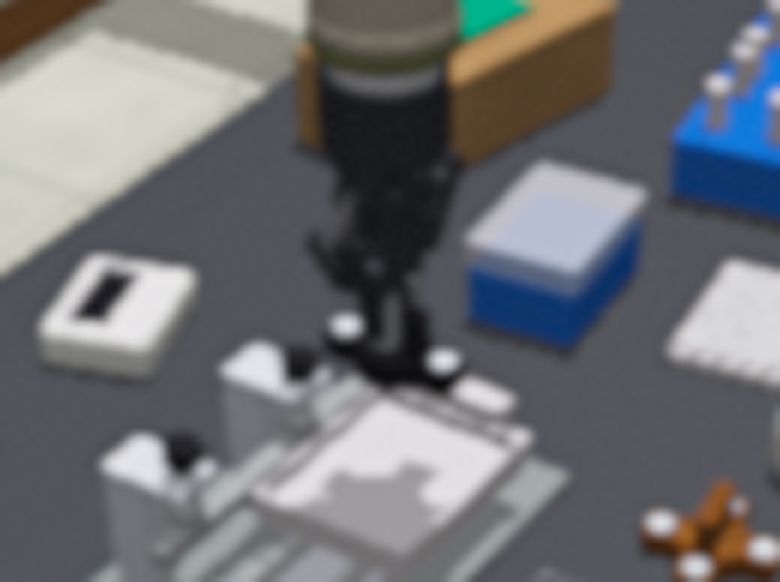

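The yoke hangs level over the tray, with its caps at (346,327) and (444,361). Lowering it now.

Call:
move_arm(
  moves=[
    [0, 0, 0, 0.001, -0.003, 0.03, 0.0],
    [0, 0, 0, 0.001, -0.003, 0.055, 0.0],
    [0, 0, 0, 0.001, -0.003, 0.07, 0.0],
    [0, 0, 0, 0.001, -0.003, 0.078, 0.0],
    [0, 0, 0, 0.001, -0.003, 0.08, 0.0],
    [0, 0, 0, 0.001, -0.003, 0.08, 0.0],
  ],
)

```text
clock: 5.5
position: [0.6033, -0.1312, 0.077]
ee_rot: [-0.707, 0.707, -0.0, 0.0]
ft_force: [-0.4, 0.7, -0.8]
grip_width: 0.153
```

Call:
move_arm(
  moves=[
    [0, 0, 0, 0, 0, 0.001, 0.0],
    [0, 0, 0, 0, 0, 0.002, 0.0],
    [0, 0, 0, 0, 0, 0.002, 0.0],
  ],
)

```text
clock: 5.8
position: [0.6031, -0.1314, 0.0746]
ee_rot: [-0.707, 0.707, -0.0, 0.0]
ft_force: [-0.2, -0.0, -1.6]
grip_width: 0.16
```

Call:
move_arm(
  moves=[
    [0, 0, 0, 0, 0, 0.001, 0.0],
    [0, 0, 0, 0, 0, 0.002, 0.0],
    [0, 0, 0, 0, 0, 0.002, 0.0],
  ],
)

```text
clock: 6.1
position: [0.6028, -0.1313, 0.072]
ee_rot: [-0.707, 0.707, 0.0, -0.0]
ft_force: [-0.2, -0.6, -1.0]
grip_width: 0.162
```

Call:
move_arm(
  moves=[
    [0, 0, 0, 0, 0, 0.001, 0.0],
    [0, 0, 0, 0, 0, 0.002, 0.0],
    [0, 0, 0, 0, 0, 0.002, 0.0],
  ],
)

```text
clock: 6.4
position: [0.603, -0.1313, 0.0711]
ee_rot: [-0.707, 0.707, -0.0, -0.0]
ft_force: [-4.2, 0.5, 7.2]
grip_width: 0.159
```

Call:
move_arm(
  moves=[
    [0, 0, 0, 0, 0, 0, 0.05],
    [0, 0, 0, 0, 0, 0, 0.05],
    [0, 0, 0, 0, 0, 0, 0.05],
    [0, 0, 0, 0, 0, -0.02, 0.05],
    [0, 0, 0, 0, 0, -0.05, 0.05],
    [0, 0, 0, 0, 0, -0.1, 0.05],
    [0, 0, 0, 0, 0, -0.12, 0.05],
    [0, 0, 0, 0, 0, -0.12, 0.05],
    [0, 0, 0, 0, 0, -0.12, 0.05],
  ],
)

```text
clock: 7.3
position: [0.6028, -0.1314, 0.19]
ee_rot: [-0.707, 0.707, -0.0, -0.0]
ft_force: [-0.3, -0.2, -0.3]
grip_width: 0.592
```

```bash
python3 - <<'E'
from h import *
shift((.59,-.29,.19),(.592,-.25,.055))
crop("side","s3",200,100,130,97,6)
E
```

```text
t 7.3 pos [ 0.6028 -0.1314  0.19  ] xang -90.02698527455298 F [-0.2633 -0.221  -0.2839] g 0.5916515135427136
(0.59, -0.29, 0.19) [0.1586 0.0128 0.    ]
(0.592, -0.25, 0.055) [0.1186 0.0108 0.135 ]
```

View pics/s3.png

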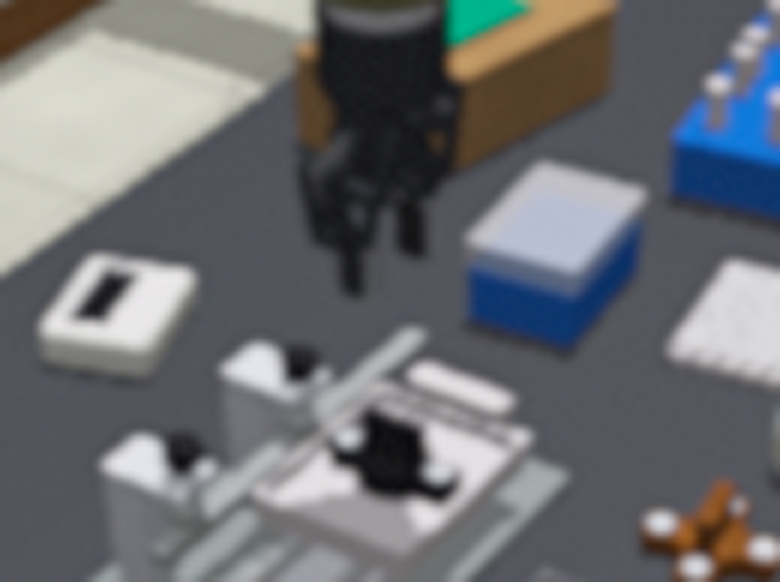

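The yoke lies flat in the tray, with its caps at (349,440) and (437,473). The carrier hasn't moved. Moving behind the bumper with the fingers shut.

Call:
move_arm(
  moves=[
    [0, 0, 0, 0.05, 0.011, 0, 0.0],
    [0, 0, 0, 0.1, 0.011, 0, 0.0],
    [0, 0, 0, 0.131, 0.011, 0, 0.0],
    [0, 0, 0, 0.131, 0.011, 0, 0.0],
    [0, 0, 0, 0.131, 0.011, 0.045, 0.0],
    [0, 0, 0, 0.131, 0.011, 0.09, 0.0],
    [0, 0, 0, 0.131, 0.011, 0.12, 0.0],
    [0, 0, 0, 0.131, 0.011, 0.135, 0.0],
    [0, 0, 0, 0.131, 0.011, 0.135, 0.0],
    [0, 0, 0, 0.131, 0.011, 0.135, 0.0],
  ],
)

```text
clock: 8.35
position: [0.5926, -0.2621, 0.0563]
ee_rot: [0.707, -0.707, 0.0, -0.0]
ft_force: [0.1, 0.6, 0.5]
grip_width: 0.003
```

Call:
move_arm(
  moves=[
    [0, 0, 0, -0.006, 0, 0, 0.0],
    [0, 0, 0, -0.012, 0, 0, 0.0],
    [0, 0, 0, -0.018, 0, 0, 0.0],
    [0, 0, 0, -0.02, 0, 0, 0.0],
    [0, 0, 0, -0.022, 0, 0, 0.0],
    [0, 0, 0, -0.022, 0, 0, 0.0],
  ],
)

```text
clock: 8.95
position: [0.5919, -0.24, 0.0554]
ee_rot: [0.707, -0.707, 0.0, -0.0]
ft_force: [-0.2, 0.3, 1.6]
grip_width: -0.002
```

Call:
move_arm(
  moves=[
    [0, 0, 0, -0.002, 0, 0, 0.0],
    [0, 0, 0, -0.004, 0, 0, 0.0],
    [0, 0, 0, -0.006, 0, 0, 0.0],
    [0, 0, 0, -0.008, 0, 0, 0.0],
    [0, 0, 0, -0.01, 0, 0, 0.0],
  ],
)

```text
clock: 9.45
position: [0.5918, -0.2315, 0.0553]
ee_rot: [-0.707, 0.707, -0.001, -0.001]
ft_force: [1.3, -7.7, -2.4]
grip_width: 0.0
```

Call:
move_arm(
  moves=[
    [0, 0, 0, -0.002, 0, 0, 0.0],
    [0, 0, 0, -0.004, 0, 0, 0.0],
    [0, 0, 0, -0.006, 0, 0, 0.0],
  ],
)

```text
clock: 9.75
position: [0.5918, -0.2276, 0.0553]
ee_rot: [-0.706, 0.708, -0.002, -0.001]
ft_force: [2.4, -8.2, -2.7]
grip_width: 0.0
```

Call:
move_arm(
  moves=[
    [0, 0, 0, -0.002, 0, 0, 0.0],
    [0, 0, 0, -0.004, 0, 0, 0.0],
    [0, 0, 0, -0.006, 0, 0, 0.0],
    [0, 0, 0, -0.008, 0, 0, 0.0],
  ],
)

```text
clock: 10.15
position: [0.592, -0.2163, 0.0553]
ee_rot: [-0.707, 0.707, -0.0, 0.0]
ft_force: [1.4, -3.2, -0.7]
grip_width: 0.004
```

Call:
move_arm(
  moves=[
    [0, 0, 0, -0.002, 0, 0, 0.0],
    [0, 0, 0, -0.004, 0, 0, 0.0],
    [0, 0, 0, -0.006, 0, 0, 0.0],
    [0, 0, 0, -0.008, 0, 0, 0.0],
  ],
)

```text
clock: 10.55
position: [0.5919, -0.2081, 0.0553]
ee_rot: [-0.707, 0.707, -0.0, 0.0]
ft_force: [1.1, -2.6, -0.6]
grip_width: 0.002
```

Call:
move_arm(
  moves=[
    [0, 0, 0, -0.003, 0, 0, 0.0],
    [0, 0, 0, -0.007, 0, 0, 0.0],
    [0, 0, 0, -0.011, 0, 0, 0.0],
    [0, 0, 0, -0.015, 0, 0, 0.0],
    [0, 0, 0, -0.019, 0, 0, 0.0],
    [0, 0, 0, -0.023, 0, 0, 0.0],
    [0, 0, 0, -0.027, 0, 0, 0.0],
    [0, 0, 0, -0.031, 0, 0, 0.0],
    [0, 0, 0, -0.034, 0, 0, 0.0],
    [0, 0, 0, -0.036, 0, 0, 0.0],
  ],
)

```text
clock: 11.55
position: [0.5919, -0.1718, 0.0553]
ee_rot: [0.707, -0.707, -0.0, -0.0]
ft_force: [1.2, -2.6, 0.2]
grip_width: 0.0
```

Call:
move_arm(
  moves=[
    [0, 0, 0, -0.002, 0, 0, 0.0],
    [0, 0, 0, -0.004, 0, 0, 0.0],
    [0, 0, 0, -0.006, 0, 0, 0.0],
    [0, 0, 0, -0.008, 0, 0, 0.0],
  ],
)

```text
clock: 11.95
position: [0.5919, -0.1642, 0.0553]
ee_rot: [-0.707, 0.707, -0.0, -0.0]
ft_force: [2.0, -3.0, 1.1]
grip_width: -0.002
```

```bash
python3 - <<'E'
from h import *
shift()
crop("side","s4",180,100,130,97,6)
E
```

```text
t 11.95 pos [ 0.5919 -0.1642  0.0553] xang -90.02783937388371 F [ 2.0029 -3.0364  1.0595] g -0.0023916634127051713
```

View pics/s4.png

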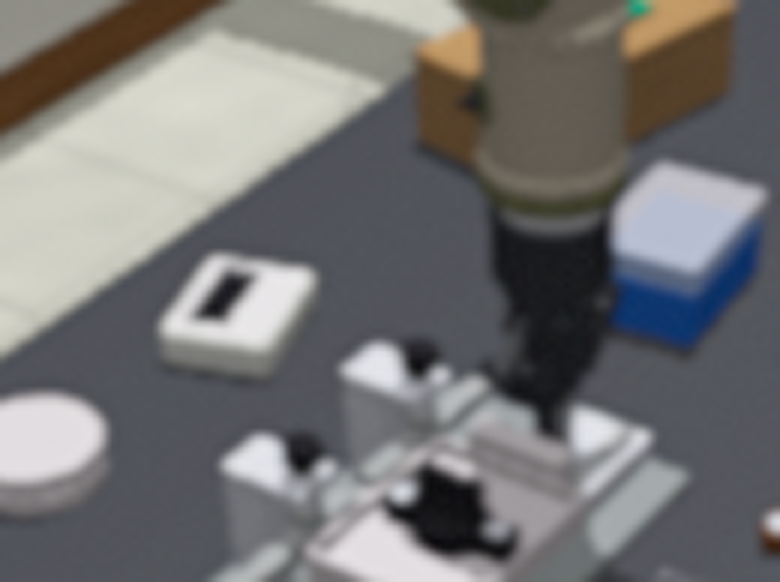

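Call:
move_arm(
  moves=[
    [0, 0, 0, -0.0015, 0, 0, 0.0],
    [0, 0, 0, -0.003, 0, 0, 0.0],
    [0, 0, 0, -0.0045, 0, 0, 0.0],
    [0, 0, 0, -0.006, 0, 0, 0.0],
  ],
)

```text
clock: 12.4
position: [0.5918, -0.1583, 0.0552]
ee_rot: [-0.707, 0.707, -0.0, -0.0]
ft_force: [0.7, -2.3, 0.0]
grip_width: 0.001
```

Call:
move_arm(
  moves=[
    [0, 0, 0, -0.0015, 0, 0, 0.0],
    [0, 0, 0, -0.003, 0, 0, 0.0],
    [0, 0, 0, -0.0045, 0, 0, 0.0],
    [0, 0, 0, -0.006, 0, 0, 0.0],
  ],
)

```text
clock: 12.8
position: [0.5919, -0.1522, 0.0552]
ee_rot: [-0.707, 0.707, -0.0, -0.0]
ft_force: [0.8, -2.2, -0.9]
grip_width: -0.0
```

Call:
move_arm(
  moves=[
    [0, 0, 0, -0.0015, 0, 0, 0.0],
    [0, 0, 0, -0.003, 0, 0, 0.0],
    [0, 0, 0, -0.0045, 0, 0, 0.0],
  ],
)

```text
clock: 13.1
position: [0.5919, -0.1477, 0.0552]
ee_rot: [-0.707, 0.707, -0.0, 0.0]
ft_force: [1.9, -3.0, -0.4]
grip_width: 0.001
```

Call:
move_arm(
  moves=[
    [0, 0, 0, -0.0015, 0, 0, 0.0],
    [0, 0, 0, -0.003, 0, 0, 0.0],
    [0, 0, 0, -0.0045, 0, 0, 0.0],
    [0, 0, 0, -0.006, 0, 0, 0.0],
  ],
)

```text
clock: 13.5
position: [0.5919, -0.1417, 0.0552]
ee_rot: [-0.707, 0.707, -0.0, -0.0]
ft_force: [1.3, -2.6, -0.5]
grip_width: -0.001
```

Call:
move_arm(
  moves=[
    [0, 0, 0, -0.0015, 0, 0, 0.0],
    [0, 0, 0, -0.003, 0, 0, 0.0],
    [0, 0, 0, -0.0045, 0, 0, 0.0],
  ],
)

```text
clock: 13.8
position: [0.5919, -0.1372, 0.0552]
ee_rot: [-0.707, 0.707, -0.0, -0.0]
ft_force: [1.8, -2.4, -0.6]
grip_width: 0.001
```

Call:
move_arm(
  moves=[
    [0, 0, 0, -0.001, 0, 0, 0.0],
    [0, 0, 0, -0.002, 0, 0, 0.0],
    [0, 0, 0, -0.003, 0, 0, 0.0],
    [0, 0, 0, -0.004, 0, 0, 0.0],
  ],
)

```text
clock: 14.2
position: [0.5919, -0.1333, 0.0552]
ee_rot: [-0.707, 0.707, -0.0, -0.0]
ft_force: [1.5, -2.9, -0.1]
grip_width: 0.001
```

Call:
move_arm(
  moves=[
    [0, 0, 0, -0.001, 0, 0, 0.0],
    [0, 0, 0, -0.002, 0, 0, 0.0],
    [0, 0, 0, -0.003, 0, 0, 0.0],
  ],
)

```text
clock: 14.5
position: [0.592, -0.1302, 0.0553]
ee_rot: [-0.707, 0.707, -0.0, 0.0]
ft_force: [2.3, -2.4, -0.4]
grip_width: -0.004
```

Call:
move_arm(
  moves=[
    [0, 0, 0, -0.001, 0, 0, 0.0],
    [0, 0, 0, -0.002, 0, 0, 0.0],
    [0, 0, 0, -0.003, 0, 0, 0.0],
  ],
)

```text
clock: 14.8
position: [0.5919, -0.1272, 0.0553]
ee_rot: [-0.707, 0.707, -0.0, 0.0]
ft_force: [1.8, -3.1, -0.8]
grip_width: 0.001
```

Call:
move_arm(
  moves=[
    [0, 0, 0, -0.001, 0, 0, 0.0],
    [0, 0, 0, -0.002, 0, 0, 0.0],
    [0, 0, 0, -0.003, 0, 0, 0.0],
  ],
)

```text
clock: 15.1
position: [0.5918, -0.124, 0.0552]
ee_rot: [-0.707, 0.707, 0.0, -0.0]
ft_force: [1.9, -1.4, -0.6]
grip_width: -0.003
```

Call:
move_arm(
  moves=[
    [0, 0, 0, -0.001, 0, 0, 0.0],
    [0, 0, 0, -0.002, 0, 0, 0.0],
  ],
)

```text
clock: 15.3
position: [0.5917, -0.1218, 0.0551]
ee_rot: [0.707, -0.707, -0.0, 0.0]
ft_force: [0.6, 0.4, -0.2]
grip_width: -0.005
```

Force dropped to zero, so the carrier has snapped ahead. Backing off and checking.

Call:
move_arm(
  moves=[
    [0, 0, 0, 0.01, 0, 0, 0.0],
    [0, 0, 0, 0.03, 0, 0, 0.0],
    [0, 0, 0, 0.05, 0, 0, 0.0],
    [0, 0, 0, 0.08, 0, 0, 0.0],
    [0, 0, 0, 0.11, 0, 0, 0.0],
    [0, 0, 0, 0.11, 0, -0.04, 0.0],
    [0, 0, 0, 0.11, 0, -0.09, 0.0],
    [0, 0, 0, 0.15, 0, -0.13, 0.0],
    [0, 0, 0, 0.2, 0, -0.13, 0.0],
    [0, 0, 0, 0.2, 0, -0.13, 0.0],
  ],
)

```text
clock: 16.3
position: [0.5898, -0.3313, 0.1865]
ee_rot: [-0.704, 0.71, -0.002, -0.002]
ft_force: [-1.4, -0.4, -1.8]
grip_width: -0.003
```

```bash
python3 - <<'E'
from h import *
shift()
crop("top","t5",175,95,220,140,3.6)
crop("side","s5",180,100,130,97,6)
E
```

```text
t 16.3 pos [ 0.5898 -0.3313  0.1865] xang -90.52269427191571 F [-1.4402 -0.4319 -1.8392] g -0.002780184389326986
```

View pics/t5.png

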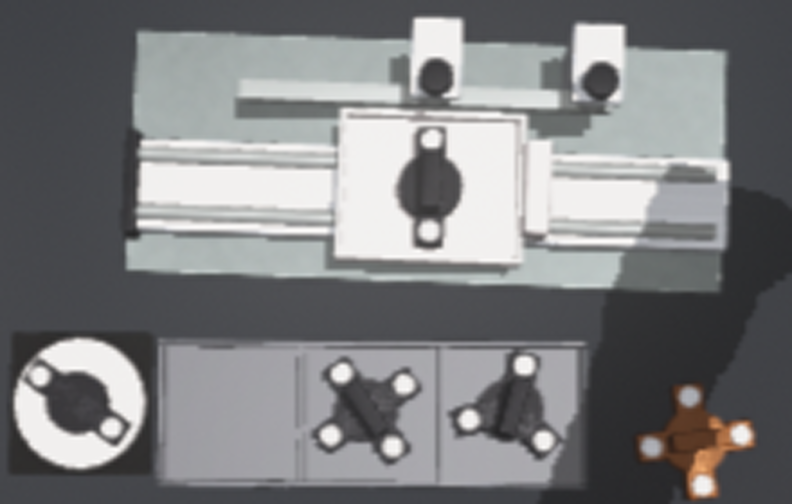

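View pics/s5.png

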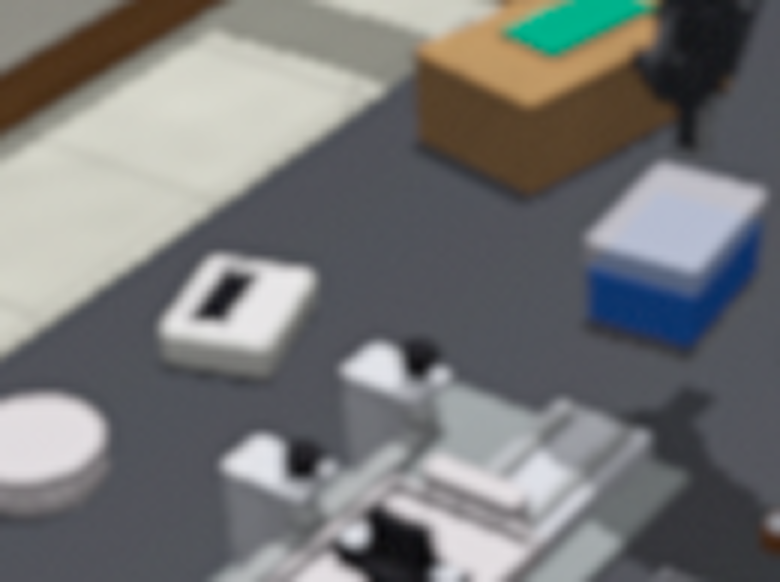

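```bash
python3 - <<'E'
from h import *
def f(L,z): return np.array([ray("top",175+(a+.5)/3.6-.5,95+(b+.5)/3.6-.5,z)[:2] for a,b in L])
a=f([(495,113),(684,121),(677,271),(490,263)],.058);b=f([(342,108),(527,116),(521,264),(334,257)],.058)
print("travel",(b-a).mean(0)); print("yoke",f([(431,139),(429,231)],.066).mean(0),"tray",b.mean(0))
for A,B,bx in(("s4","s5",(275,420,60,70)),("s4","s5",(390,325,60,65))):
    x,y,w,h=bx; c=[cv2.imread(f"pics/{n}.png",0)[y:y+h,x:x+w] for n in(A,B)]
    for i in c: ys,xs=np.nonzero(i<60); print("knob dark rows",ys.min()+y,ys.mean()+y,xs.mean()+x,len(ys))
shift()
E
```

```text
travel [0.00132675 0.11515895]
yoke [ 0.60310679 -0.01383101] tray [ 0.60397917 -0.01468123]
knob dark rows 434 450.16248636859325 303.64558342420935 917
knob dark rows 441 457.14841849148416 303.7347931873479 822
knob dark rows 340 355.10036275695285 420.5513905683192 827
knob dark rows 340 355.08939213349225 420.373063170441 839
t 16.4 pos [ 0.5907 -0.325   0.1847] xang -90.23688419697378 F [0.5646 1.3619 0.1648] g -0.005136535091601239
```

Call:
move_arm(
  moves=[
    [0, 0, 0, 0, 0, 0, 0.0],
    [0, 0, 0, 0, 0, 0, 0.0],
    [0, 0, 0, 0, 0, 0, 0.0],
  ],
)

```text
clock: 16.7
position: [0.5921, -0.3208, 0.1851]
ee_rot: [0.708, -0.707, -0.0, -0.0]
ft_force: [0.6, 0.8, -0.6]
grip_width: -0.001
```

```bash
python3 -c "
from h import *
shift(); print(manip.hand_in())"
```

```text
t 16.7 pos [ 0.5921 -0.3208  0.1851] xang -89.90371772935126 F [ 0.5525  0.7904 -0.5908] g -0.0008508216757411756
the job is handed in; nothing more can be done
None
```

I placed the two-arm yoke, which matches the sample on the black mat, flat in the tray with the carrier still at its loading station. I then pushed the carrier slowly until it snapped into the next station, backed the arm off, and handed the job in at 16.7 s.

- **Carrier:** the last pictures put its travel at 115.2 mm, against a measured knob spacing of 115.3 mm.
- **Plunger:** the next station's knob dropped about 1.2 px in the side view, roughly 3.5 to 4 mm. The loading knob did not move between the same two pictures.
- **Yoke:** it looks flat, about 1 mm from the tray centre.
- **Everything else:** the other two yokes are still in their pockets. I saw nothing else shifted in the last pictures, though the beaker, bottle, spatula and plates were outside those crops. The arm is clear of everything, with near-zero force.

No check failed or disagreed. The hand-in gave no verdict, so the plunger drop rests on that small image shift plus the push force falling to zero at the snap.

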